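# Wind the microscope tray on to the next sample

## Robot

A 6-joint arm with a two-finger parallel gripper is mounted at the origin on the work surface. World frame = base frame: x ahead of the robot, y to its left, z up, the work surface at z = 0. Lengths are in m, angles in rad, forces in N, time in s.
With the tool pointing down it reaches from about 0.375 to 0.9 m from the base axis. Payload 3.1 kg.
Tool frame: the origin (TCP) lies between the finger pads; the fingertips stand 8 mm ahead of it and the grasp point (between the pads) lies 11 mm behind it; z points along the fingers, y is the line along which they close (so a half turn about z gives the same grasp; the last joint's range is limited). The gripper opens to 85 mm and grips with 20 to 120 N. Pads are 22 mm wide; open, the fingers measure 114 mm over their backs; the gripper's body (76 mm by 85 mm) begins 54 mm behind the grasp point. The pads swing forward as they close: fully open they stand 13 mm farther back than shut.
Start: joints at [1.101, 0.527, 1.433, -0, 1.181, -0.178], TCP at [0.18, 0.599, 0.239] pointing down, gripper open.
Joint ranges: [-3.08, 3.08], [-0.75, 2.2], [0.22, 2.44], [-1.43, 4.57], [0, 2.65], [-2.85, 2.85]. Speed limits (rad/s): [2.79, 2.79, 3.14, 3.14, 3.14, 3.14].

## Interface

Orientations are given as a unit quaternion [x, y, z, w].
In Python, from station import readout, cams, sign_off gives the robot as it stands.
- The arm moves only by the tool send_rows, never from a script. Its argument "commands" is text: rows parted by semicolons, each of 5 numbers parted by spaces: the finger opening in mm, from 0 to 85.4, then the shift along the tool's x, y, z each as a share of 0.02 m, from -1 to 1, then the turn about the tool's z as a share of 4 degrees, from -1 to 1. In form: grip dx dy dz spin; .... A call has 1 to 20 rows; each row shifts and turns the commanded pose from where the row before left it, along the tool's axes as they then stand; what a row does not reach is not made up. A row lasts 1/12 s, in which the tool goes at most 41.7 mm and 7.16 degrees, less where a joint would pass 70% of its speed; a pose out of reach is approached as far as the arm can. A call with a number of a shift or a turn outside -1 to 1 is refused whole. A call with a gripper value outside its range is refused whole. The fingers move at their own pace and stop on an object; "grip_force" is the grip in N (left out, the last holds). Time passes only in rows, so rows that do not move let the fingers close. It gives the time, the measured TCP pose, the force, the opening and the grip force at its end, in the units of the state.
- readout.sense(): the state, without advancing time (a new reading comes with each control period).
- cams.snapshot(name): name is "side" or "top"; returns a dict with "pixels" (384x512x3 uint8, red, green, blue), "intrinsics" (3x3 intrinsics, pixels), "dist" ([k1, k2, p1, p2, k3] as OpenCV has them; the pictures are not rectified), "eye" and "rotation" of the camera in the world. Camera axes: x right, y down, z forward; pixel columns grow to the right and rows downward; lengths in m; the calibration is good to about 2 mm. A picture is of the moment at which its call begins. There is no depth.
- sign_off(): hands the job in; it is judged then, once.
The state is a dict: "t": time; "q": joint angles; "qd": joint speeds; "tau": joint torques, N m; "tcp_pos": TCP position; "tool_rot": TCP orientation; "force": force on the tool from outside, world axes, zero at the start; "ft_torque": the same for the moment, N m; "finger_gap": opening from 0.0 (shut) to 1.0 (fully open); "gripper_force": force on a finger pad.
Only numpy, scipy, OpenCV 4.12 (cv2) and the standard library are available. Lean on these libraries where they do the work, as an engineer would, in place of code of your own. Each camera call takes 0.05 s, during which the arm holds its last target. There are 200 camera calls.

## Task

With the fingertips, gently push the red handle of the hand wheel round clockwise (seen from above) through exactly one full turn, so that the handle comes back to the yellow mark and the next sample stands under the microscope lens; only then press the green shutter button on the console right down and let it go. Only push and press: do not squeeze or grip the handle, do not lift or touch the samples, keep off the microscope stage and its tray, and leave the other things on the bench where they are.

Things in the scene. Friction and masses are not known exactly. Their poses are not given: they have to be found in the camera images.
- drive: Fixed grey round drive base of the hand wheel: flange 180 mm across and 12 mm high, a 84 mm round body up to z = 57 mm. Origin on the bench at the wheel's upright axis. Its x axis points from the axis to the yellow mark painted on the flange, 66 to 88 mm from the axis, where the handle stands at the start. It may face any way.
- hub (a point): Centre of the hub's top on the steel hand wheel that the drive carries, on the upright axis, z = 84 mm. The wheel lies level, 128 mm across; rim 12 mm thick, its top at z = 82 mm; three spokes with tops at z = 81 mm; hub 30 mm across.
- handle: Upright red round handle, 18 mm in diameter, at the end of one spoke, 55 mm from the wheel's axis; it reaches from the wheel's rim (z = 82 mm) up to z = 130 mm. Origin on the handle's centre line at z = 78 mm. It turns freely on its own pin, as such handles do. Pushing it round takes about 2 to 3 N at the handle; the wheel stays where it is left and does not coast.
- wheel (a joint): Angle of the hand wheel in rad, 0 at the start with the handle at the yellow mark, growing clockwise seen from above; one full turn is 6.283. It stops at -1.0 and 8.5.
- shutter (a joint): Travel of the green shutter button in m: 0 up, 0.006 fully down; springs back; about 5 N when fully down.
- shutter_top (a point): Centre of the top face of the green button (28 mm across) on the capture console. It is pressed straight down.
- console: Fixed grey console, 120 x 90 x 30 mm, with small black keys (look only) and the green button on its top. Origin: centre of its underside.
- stage: Fixed black microscope stage. Origin on the bench at the hand wheel's axis; the stage runs from there along its +y: bed 150 mm wide and 40 mm high from y = 110 to 430 mm, column 330 mm high at x = 130 mm, y = 270 mm, with the microscope tube, 50 mm across, over x = 0, y = 270 mm. Not to be touched.
- lens (a point): Lower end of the microscope lens, on its upright axis, 135 mm above the bench.
- tray: Aluminium tray, 60 x 100 mm, on the stage, with three pockets 30 mm apart in a row; origin at the centre of its underside. The wheel draws it 30 mm towards the wheel (along the stage's -y) for each clockwise turn. Not to be touched.
- sample1: Black round mounted sample, 25 mm across, 18 mm high, loose in the pocket nearest the wheel, under the lens at the start. Origin: centre of its underside.
- sample2: Red round mounted sample, same size, in the middle pocket: the next sample, which must come under the lens. Origin: centre of its underside.
- sample3: Green round mounted sample, same size, in the pocket farthest from the wheel. Origin: centre of its underside.
- loupe: Bystander: lighted loupe, head 42 mm across and 36 mm high, with a 125 mm handle along its x. Origin under the head.
- objective: Bystander: spare steel objective lens, 34 mm across, 48 mm high. Origin: centre of its underside.
- jar: Bystander: small closed jar, 44 mm across, 55 mm high. Origin: centre of its underside.
- driver: Bystander: screwdriver with an orange handle, 170 mm long, lying along its x. Origin: underside, near its middle.
- spare: Bystander: blue round mounted sample, 25 mm across, 18 mm high, standing on the bench. Origin: centre of its underside.
Mind the look-alikes: they are no part of the job. There is more than one size of the drive; the job needs the largest. There is more than one size of the console; the job needs the middle-sized.

How it is judged:
On the way, in this order (a step that is already met when the one before it is completed fails the run):
1. the fingers push on the red handle (contact force between the fingers and handle above 0.2 N and value of joint wheel between 0.1 and 5 rad), for 0.05 s.
2. the wheel has made one full clockwise turn (value of joint wheel between 6.143 and 6.423 rad), for 0.2 s.
3. the shutter button is pressed right down with the wheel at one turn (all of step 2 and value of joint shutter above 0.0045 m), for 0.02 s.
At the end, for the whole second after the job is handed in: The wheel is at rest one turn (6.283 rad) clockwise from its start, within 0.14 rad (8 degrees); the red sample's axis is within 6 mm of the lens axis; the button is up again (below 2 mm); all three samples sit upright in their pockets and the bystanders are within 20 mm of where they were (all of step 2 and velocity of joint wheel between -0.05 and 0.05 rad/s and horizontal distance between sample2 and lens below 0.006 m and value of joint shutter below 0.002 m and z of each of sample1, sample2, sample3 in the frame of tray below 0.015 m and angle between each of sample1, sample2, sample3's own z axis and vertical below 0.1 rad and distance of each of loupe, objective, jar, driver, spare from where it was at the start of the episode below 0.02 m); the robot touches nothing.
It fails at once if the wheel is turned the wrong way (more than 0.3 rad anticlockwise of its start) (value of joint wheel below -0.3 rad).
It fails at once if the button is pressed before the wheel has made its turn (value of joint shutter above 0.003 m and not (value of joint wheel between 6.143 and 6.423 rad)).
It fails at once if the handle is squeezed or forced (over 30 N) (contact force between the fingers and handle above 30 N).
It fails at once if the robot presses on the microscope stage or its tray (over 2 N), or a sample is touched or lifted (contact force between any of the fingers, the arm and stage above 2 N or z of any of sample1, sample2, sample3 in the frame of tray above 0.016 m or contact force between the fingers and sample1 above 0.5 N or contact force between the fingers and sample2 above 0.5 N or contact force between the fingers and sample3 above 0.5 N).
It fails at once if a bystander is lifted or pushed more than 20 mm (distance of any of loupe, objective, jar, driver, spare from where it was at the start of the episode above 0.02 m).
It also fails if it takes over 67 s, if anything falls off the work surface, if the arm or the gripper's body presses on something with over 40 N, if the wrist force passes 120 N, or if a joint passes its speed limit or range.

## Working session

There is one attempt and no reset: what is moved stays moved. The work goes in short steps, Python scripts to look and compute and a tool call to move; the robot and the scene stay as the last step left them, time stands still between calls to the robot, and variables do not carry over. Pictures are saved under pics/ and viewed, at most 10 in all, crops included, and the job is handed in when it is done.

Besides the shell and the picture viewer there is one more tool, called after "Request:" in YAML: its name, and indented under it one key for each argument. send_rows: Moves the arm, as the interface text tells. Its arguments: {"type":"object","properties":{"commands":{"type":"string"},"grip_force":{"type":"number"}},"required":["commands"]}

```bash
mkdir -p pics; cat > h.py <<'E'
import numpy as np, cv2
from station import readout, cams, sign_off
def snap(n,f):
    s=cams.snapshot(n); cv2.imwrite('pics/'+f+'.png',s['pixels'][:,:,::-1]); np.save('pics/'+f,s,allow_pickle=True); return s
def load(f): return np.load('pics/'+f+'.npy',allow_pickle=True).item()
def ray(s,uv):
    p=cv2.undistortPoints(np.array([[uv]],float),np.array(s['intrinsics']),np.array(s['dist']))[0,0]
    return np.array(s['eye']),np.array(s['rotation'])@np.array([p[0],p[1],1.])
def at(s,uv,z):
    e,d=ray(s,uv); return (e+d*(z-e[2])/d[2])
E
python3 - <<'E'
from h import *
print(readout.sense())
for n in('top','side'):
    s=snap(n,n+'0'); print(s['eye'],s['rotation'],s['intrinsics'],s['dist'])
E
```

```text
{'t': 0.0, 'q': array([ 1.10052914e+00,  5.28471837e-01,  1.43390609e+00,  2.03941121e-05,
        1.18140695e+00, -1.78476658e-01]), 'qd': array([-0.00025384, -0.00067492, -0.00147358, -0.00240326, -0.00038317,
        0.00044432]), 'tau': array([ 2.76934916e-04, -4.42356241e+01, -1.78024632e+01, -1.28027186e-04,
        8.33681028e-03, -3.52123280e-06]), 'tcp_pos': array([0.17942135, 0.59795957, 0.23832892]), 'tool_rot': array([ 1.45381992e-01,  9.89374992e-01, -1.03594716e-03, -3.58283952e-04]), 'force': array([ 0.35430043, -0.12184939,  0.60352331]), 'ft_torque': array([ 0.02200025, -0.00062031, -0.04895375]), 'gripper_force': 0.0, 'finger_gap': 1.0018792728115384}
[ 0.41900338 -0.05842687  1.15014922] [-0.69957166  0.71246473 -0.03906528  0.03830682] [[392.27813737   0.         257.11944071]
 [  0.         392.27813737 186.2006381 ]
 [  0.           0.           1.        ]] [-0.09209685  0.          0.          0.          0.        ]
[1.10639802 0.42211995 0.77112296] [ 0.40534449  0.81685505 -0.37099428 -0.17551897] [[350.58648786   0.         251.9524898 ]
 [  0.         350.58648786 192.1419368 ]
 [  0.           0.           1.        ]] [-0.05445023  0.          0.          0.          0.        ]
```

View pics/top0.png

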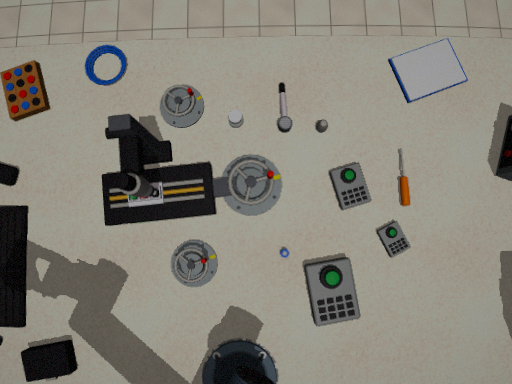

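View pics/side0.png

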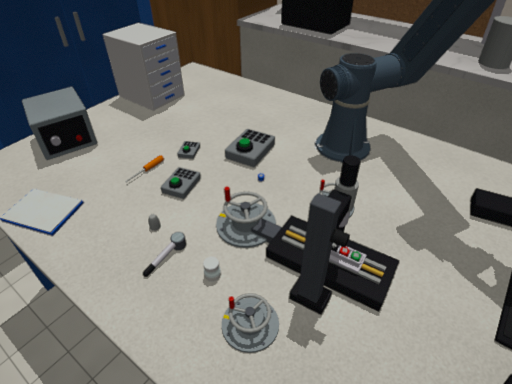

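The top view shows the largest drive at about (252,184), with its red handle at (270,175) and the yellow mark at (277,177). The middle-sized console is at (350,186), with its green button at (349,175). The stage lies to the left of the drive in the image.

```bash
python3 - <<'E'
import re
t=open('h.py').read()
t=t.replace("np.array(s['rotation'])@","Rotation.from_quat(s['rotation']).as_matrix()@").replace("import numpy as np, cv2","import numpy as np, cv2\nfrom scipy.spatial.transform import Rotation")
t+='''
def blobs(s,lo,hi,box,amin=3):
    x0,y0,x1,y1=box; h=cv2.cvtColor(s['pixels'],cv2.COLOR_RGB2HSV)
    m=cv2.inRange(h,np.array(lo),np.array(hi)); k=np.zeros_like(m); k[y0:y1,x0:x1]=m[y0:y1,x0:x1]
    n,l,st,c=cv2.connectedComponentsWithStats(k)
    return [(st[i].tolist(),c[i].round(1).tolist()) for i in range(1,n) if st[i,4]>=amin]
def tri(s1,u1,s2,u2):
    a,d=ray(s1,u1); b,e=ray(s2,u2); t=np.linalg.lstsq(np.c_[d,-e],b-a,rcond=None)[0]
    p,q=a+d*t[0],b+e*t[1]; return (p+q)/2,np.linalg.norm(p-q)
'''
open('h.py','w').write(t)
E
python3 - <<'E'
from h import *
np.set_printoptions(precision=4,suppress=True)
T=load('top0');S=load('side0')
for n,s,b,g in(('T',T,(215,145,290,220),(325,155,375,215)),('S',S,(205,175,280,245),(155,160,205,200))):
    print(n,'red',blobs(s,(0,150,80),(8,255,255),b),'yel',blobs(s,(20,120,120),(35,255,255),b),'green',blobs(s,(45,120,40),(85,255,255),g))
    # flange: grey vs beige by saturation
    h=cv2.cvtColor(s['pixels'],cv2.COLOR_RGB2HSV); print(h[184,225],h[215,252],h[225,252])
for p in((225,184),(252,212),(281,184)): print(p,at(T,p,.012))
print('hub',at(T,(251,183),.084),at(S,(246,207),.084)); print(tri(T,(251,183),S,(246,207)))
for f,s,c in(('a',T,(252,183)),('b',S,(246,212))):
    x,y=c; cv2.imwrite(f'pics/c{f}.png',cv2.resize(s['pixels'][y-45:y+45,x-50:x+50,::-1],None,fx=6,fy=6,interpolation=cv2.INTER_CUBIC))
a=cv2.imread('pics/ca.png');b=cv2.imread('pics/cb.png');cv2.imwrite('pics/cc.png',cv2.resize(np.hstack([a,b]),(800,360)))
E
```

```text
T red [([267, 171, 7, 6, 34], [270.0, 173.4])] yel [([273, 174, 8, 6, 29], [276.4, 176.8])] green [([345, 170, 9, 10, 77], [349.0, 174.6])]
[114  19  66] [ 36  10 129] [ 28  22 161]
S red [([225, 187, 5, 15, 48], [226.7, 193.2])] yel [([219, 213, 7, 4, 18], [222.2, 214.9])] green [([170, 177, 10, 8, 52], [174.7, 180.3])]
[ 25  18 182] [ 93  18 130] [95 25 61]
(225, 184) [0.5523 0.0329 0.012 ]
(252, 212) [ 0.4691 -0.0446  0.012 ]
(281, 184) [ 0.5493 -0.1307  0.012 ]
hub [ 0.5453 -0.0441  0.084 ] [ 0.5578 -0.0334  0.084 ]
(array([ 0.5466, -0.0434,  0.0697]), np.float64(0.0011766163529425655))
```

View pics/cc.png

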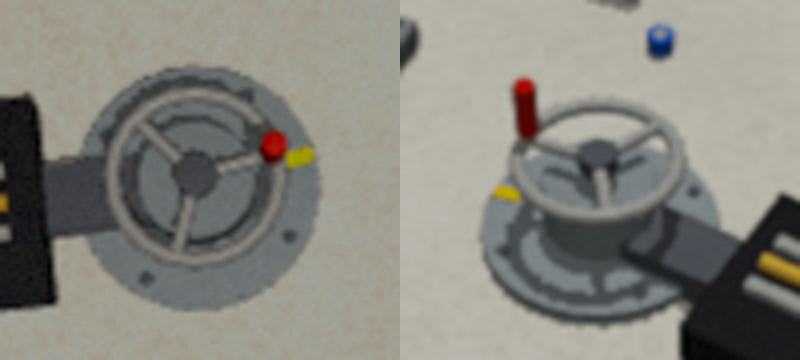

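The crop shows the hub top at about (250.5,181.5) in the top view and (245.5,204.5) in the side view. The handle top is at (270,173.2) and (226.7,188.5), with the yellow mark just outside the rim next to it.

```bash
python3 - <<'E'
from h import *
np.set_printoptions(precision=4,suppress=True)
T=load('top0');S=load('side0')
H1,H2=at(T,(250.5,181.5),.084),at(S,(245.5,204.5),.084); print('hub',H1,H2)
R1,R2=at(T,(270,173),.130),at(S,(226.7,188.3),.130); print('handle',R1,R2)
Y1,Y2=at(T,(276.4,176.8),.012),at(S,(222.2,214.9),.012); print('yel',Y1,Y2)
for a,b in((H1,R1),(H2,R2),(H1,Y1),(H2,Y2)): d=(b-a)[:2]; print(np.hypot(*d),np.degrees(np.arctan2(d[1],d[0])))
print('green',tri(T,(349,174.6),S,(174.7,180.3)))
for z in (.03,.038,.045):print(at(T,(349,174.6),z),at(S,(174.7,180.3),z))
# bystanders / obstacles
for n,uv,z in(('jar',(235,118),.05),('loupe',(285,124),.03),('obj',(321,126),.04),('spare',(284,252),.018),('drv',(404,190),.02),('tube',(135,185),.3),('stagecorner',(210,163),.04),('bigcons',(333,277),.04),('stagecorner',(216,213),.04)): print(n,at(T,uv,z))
E
```

```text
hub [ 0.5494 -0.0428  0.084 ] [ 0.5506 -0.0409  0.084 ]
handle [ 0.5654 -0.095   0.13  ] [ 0.5677 -0.0929  0.13  ]
yel [ 0.5707 -0.1177  0.012 ] [ 0.571  -0.1178  0.012 ]
0.05462344832047943 -73.04951034201584
0.0547345617638928 -71.74031439475982
0.0779351212656565 -74.14920576237846
0.07957789973988302 -75.16444421854753
green (array([ 0.5687, -0.3234,  0.046 ]), np.float64(0.0006145777110525461))
[ 0.5711 -0.3275  0.03  ] [ 0.5566 -0.3396  0.03  ]
[ 0.57   -0.3256  0.038 ] [ 0.5626 -0.3314  0.038 ]
[ 0.569  -0.3239  0.045 ] [ 0.5678 -0.3242  0.045 ]
jar [ 0.739  -0.0005  0.05  ]
loupe [ 0.7241 -0.1458  0.03  ]
obj [ 0.7138 -0.2498  0.04  ]
spare [ 0.3528 -0.1342  0.018 ]
drv [ 0.5241 -0.4915  0.02  ]
tube [0.52   0.2085 0.3   ]
stagecorner [0.6105 0.0733 0.04  ]
bigcons [ 0.2814 -0.2685  0.04  ]
stagecorner [0.4669 0.057  0.04  ]
```

```bash
cat >> h.py <<'E'
def pose():
    s=readout.sense(); m=Rotation.from_quat(s['tool_rot']).as_matrix()
    return s['tcp_pos'],np.degrees(np.arctan2(m[1,1],m[0,1])),s
def go(p,psi,tgt,psi1,n):
    "rows (dx dy dz spin) for straight move in n rows with even spin"
    out=[];p=np.array(p);d=(np.array(tgt)-p)/n;w=(psi-psi1)/n
    for i in range(n):
        a=np.radians(psi-w*i); y=np.array([np.cos(a),np.sin(a),0]); x=np.array([-y[1],y[0],0])
        out.append((d@x/.02,d@y/.02,-d[2]/.02,w/4))
    print(n,'; '.join('0 %.2f %.2f %.2f %.2f'%r for r in out))
E
python3 - <<'E'
from h import *
p,a,s=pose();print(p,a)
go(p,a,(.2,.4,.29),a,12)
go((.2,.4,.29),a,(.40,.12,.29),26.5,20)
go((.40,.12,.29),26.5,(.597,-.079,.22),26.5,16)
E
```

```text
[0.17948235 0.59800847 0.23840519] 73.27943867288343
12 0 -0.32 -0.77 -0.21 0.00; 0 -0.32 -0.77 -0.21 0.00; 0 -0.32 -0.77 -0.21 0.00; 0 -0.32 -0.77 -0.21 0.00; 0 -0.32 -0.77 -0.21 0.00; 0 -0.32 -0.77 -0.21 0.00; 0 -0.32 -0.77 -0.21 0.00; 0 -0.32 -0.77 -0.21 0.00; 0 -0.32 -0.77 -0.21 0.00; 0 -0.32 -0.77 -0.21 0.00; 0 -0.32 -0.77 -0.21 0.00; 0 -0.32 -0.77 -0.21 0.00
20 0 -0.68 -0.53 -0.00 0.58; 0 -0.70 -0.50 -0.00 0.58; 0 -0.72 -0.47 -0.00 0.58; 0 -0.74 -0.44 -0.00 0.58; 0 -0.76 -0.41 -0.00 0.58; 0 -0.77 -0.38 -0.00 0.58; 0 -0.79 -0.35 -0.00 0.58; 0 -0.80 -0.31 -0.00 0.58; 0 -0.81 -0.28 -0.00 0.58; 0 -0.82 -0.25 -0.00 0.58; 0 -0.83 -0.21 -0.00 0.58; 0 -0.84 -0.18 -0.00 0.58; 0 -0.85 -0.14 -0.00 0.58; 0 -0.85 -0.11 -0.00 0.58; 0 -0.86 -0.07 -0.00 0.58; 0 -0.86 -0.04 -0.00 0.58; 0 -0.86 -0.00 -0.00 0.58; 0 -0.86 0.03 -0.00 0.58; 0 -0.86 0.07 -0.00 0.58; 0 -0.85 0.10 -0.00 0.58
16 0 -0.83 0.27 0.22 0.00; 0 -0.83 0.27 0.22 0.00; 0 -0.83 0.27 0.22 0.00; 0 -0.83 0.27 0.22 0.00; 0 -0.83 0.27 0.22 0.00; 0 -0.83 0.27 0.22 0.00; 0 -0.83 0.27 0.22 0.00; 0 -0.83 0.27 0.22 0.00; 0 -0.83 0.27 0.22 0.00; 0 -0.83 0.27 0.22 0.00; 0 -0.83 0.27 0.22 0.00; 0 -0.83 0.27 0.22 0.00; 0 -0.83 0.27 0.22 0.00; 0 -0.83 0.27 0.22 0.00; 0 -0.83 0.27 0.22 0.00; 0 -0.83 0.27 0.22 0.00
```

Request:
send_rows:
  commands: "0 -0.32 -0.77 -0.21 0; 0 -0.32 -0.77 -0.21 0; 0 -0.32 -0.77 -0.21 0; 0 -0.32 -0.77 -0.21 0; 0 -0.32 -0.77 -0.21 0; 0 -0.32 -0.77 -0.21 0; 0 -0.32 -0.77 -0.21 0; 0 -0.32 -0.77 -0.21 0; 0 -0.32 -0.77 -0.21 0; 0 -0.32 -0.77 -0.21 0; 0 -0.32 -0.77 -0.21 0; 0 -0.32 -0.77 -0.21 0"
  grip_force: 20

```text
t: 1.1
tcp_pos: [0.1999, 0.3984, 0.2896]
tool_rot: [0.145, 0.989, -0.0, -0.0]
force: [0.7, -0.1, -0.3]
finger_gap: 0.0
gripper_force: 0.0
```

Request:
send_rows:
  commands: "0 -0.68 -0.53 0 0.58; 0 -0.7 -0.5 0 0.58; 0 -0.72 -0.47 0 0.58; 0 -0.74 -0.44 0 0.58; 0 -0.76 -0.41 0 0.58; 0 -0.77 -0.38 0 0.58; 0 -0.79 -0.35 0 0.58; 0 -0.8 -0.31 0 0.58; 0 -0.81 -0.28 0 0.58; 0 -0.82 -0.25 0 0.58; 0 -0.83 -0.21 0 0.58; 0 -0.84 -0.18 0 0.58; 0 -0.85 -0.14 0 0.58; 0 -0.85 -0.11 0 0.58; 0 -0.86 -0.07 0 0.58; 0 -0.86 -0.04 0 0.58; 0 -0.86 0 0 0.58; 0 -0.86 0.03 0 0.58; 0 -0.86 0.07 0 0.58; 0 -0.85 0.1 0 0.58"

```text
t: 2.77
tcp_pos: [0.4011, 0.1195, 0.2895]
tool_rot: [0.524, 0.852, -0.0, -0.0]
force: [-0.1, 1.4, 0.0]
finger_gap: -0.004
gripper_force: 0.0
```

Request:
send_rows:
  commands: "0 -0.83 0.27 0.22 0; 0 -0.83 0.27 0.22 0; 0 -0.83 0.27 0.22 0; 0 -0.83 0.27 0.22 0; 0 -0.83 0.27 0.22 0; 0 -0.83 0.27 0.22 0; 0 -0.83 0.27 0.22 0; 0 -0.83 0.27 0.22 0; 0 -0.83 0.27 0.22 0; 0 -0.83 0.27 0.22 0; 0 -0.83 0.27 0.22 0; 0 -0.83 0.27 0.22 0; 0 -0.83 0.27 0.22 0; 0 -0.83 0.27 0.22 0; 0 -0.83 0.27 0.22 0; 0 -0.83 0.27 0.22 0"

```text
t: 4.1
tcp_pos: [0.5993, -0.0789, 0.2186]
tool_rot: [0.523, 0.852, -0.0, -0.0]
force: [-0.1, 0.2, 0.4]
finger_gap: 0.002
gripper_force: 0.0
```

```bash
python3 - <<'E'
from h import *
p,a,s=pose();print(p,a,s['t'],s['q'],s['force'],s['finger_gap'])
go(p,a,(.597,-.079,.112),26.5,10)
snap('side','s1')
# phase A tool-frame circle step: handle dir phi0, TCP = P - n*d
C=np.array([.55,-.042]);
P=C+.055*np.array([np.cos(np.radians(-73.5)),np.sin(np.radians(-73.5))])
ps=np.radians(26.5); ey=np.array([np.cos(ps),np.sin(ps)]); ex=np.array([-ey[1],ey[0]])
for d in(.0235,.035):
    r=P+ey*d-C; w=np.radians(-3); R=np.array([[np.cos(w),-np.sin(w)],[np.sin(w),np.cos(w)]])
    st=R@r-r; print(d,P+ey*d,st@ex/.02,st@ey/.02)
E
```

```text
[ 0.59932966 -0.07887832  0.21864866] 26.877538126207778 4.1 [-3.15547180e-01  5.23471598e-01  1.50725017e+00  3.91846395e-05
  1.11110465e+00 -7.84666091e-01] [-0.05614841  0.15100089  0.38199535] 0.0023836935933601888
10 0 0.00 -0.01 0.53 0.01; 0 0.00 -0.01 0.53 0.01; 0 0.00 -0.01 0.53 0.01; 0 0.00 -0.01 0.53 0.01; 0 0.00 -0.01 0.53 0.01; 0 0.00 -0.01 0.53 0.01; 0 0.00 -0.01 0.53 0.01; 0 0.00 -0.01 0.53 0.01; 0 0.00 -0.01 0.53 0.01; 0 0.00 -0.01 0.53 0.01
0.0235 [ 0.5866518  -0.08424944] -0.03279110596128379 -0.14269320752494616
0.035 [ 0.59694355 -0.07911816] -0.06288428080097615 -0.14348122504106595
```

View pics/s1.png

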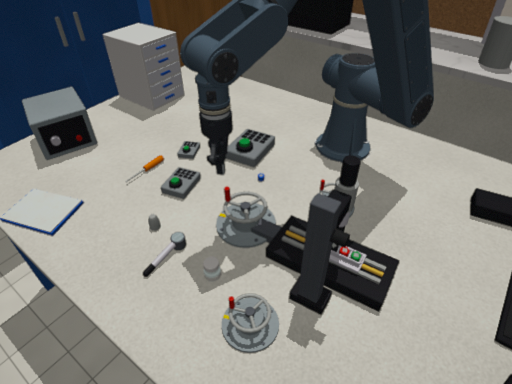

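The side view shows the shut fingers at about (220,165), above and beyond the handle at (227,193). The approach is clear, so I'll descend and go in to contact.

Request:
send_rows:
  commands: "0 0 -0.01 0.53 0; 0 0 -0.01 0.53 0; 0 0 -0.01 0.53 0; 0 0 -0.01 0.53 0; 0 0 -0.01 0.53 0; 0 0 -0.01 0.53 0; 0 0 -0.01 0.53 0; 0 0 -0.01 0.53 0; 0 0 -0.01 0.53 0; 0 0 -0.01 0.53 0; 0 0 0 0 0; 0 0 0 0 0"

```text
t: 5.15
tcp_pos: [0.596, -0.0783, 0.1124]
tool_rot: [0.523, 0.852, -0.0, -0.001]
force: [-0.3, 1.3, 0.7]
finger_gap: -0.001
gripper_force: 0.0
```

Request:
send_rows:
  commands: "0 0 -0.1 0 0; 0 0 -0.1 0 0; 0 0 -0.1 0 0; 0 0 -0.1 0 0; 0 0 -0.1 0 0; 0 0 -0.1 0 0; 0 0 0 0 0; 0 0 0 0 0"

```text
t: 5.82
tcp_pos: [0.5856, -0.084, 0.1134]
tool_rot: [0.523, 0.852, 0.0, 0.0]
force: [-0.0, 0.5, 0.3]
finger_gap: -0.002
gripper_force: 0.0
```

Request:
send_rows:
  commands: "0 -0.03 -0.143 0 0.75; 0 -0.03 -0.143 0 0.75; 0 -0.03 -0.143 0 0.75; 0 -0.03 -0.143 0 0.75; 0 -0.03 -0.143 0 0.75; 0 -0.03 -0.143 0 0.75; 0 -0.03 -0.143 0 0.75; 0 -0.03 -0.143 0 0.75; 0 -0.03 -0.143 0 0.75; 0 -0.03 -0.143 0 0.75"

```text
t: 6.65
tcp_pos: [0.5612, -0.0965, 0.1136]
tool_rot: [0.727, 0.687, 0.001, 0.002]
force: [1.9, 1.0, -1.0]
finger_gap: -0.005
gripper_force: 1.2
```

```bash
cat >> h.py <<'E'
C=np.array([.55,-.042])
def stat(f,box=(205,170,300,260)):
    p,a,s=pose(); S=snap('side','s'+f);T=snap('top','t'+f)
    bs=blobs(S,(0,150,80),(8,255,255),box); print('side',bs)
    print('top',blobs(T,(0,150,80),(8,255,255),(215,145,290,220)))
    r=p[:2]-C; print(p,'psi',a,'rho',np.hypot(*r),'ang',np.degrees(np.arctan2(r[1],r[0])),s['t'],s['force'],'q6',s['q'][5])
    for b in bs:
        h=at(S,(b[1][0],b[0][1]+1.3),.13)[:2]-[.001,-.001]; v=h-C; print('handle',h,np.hypot(*v),np.degrees(np.arctan2(v[1],v[0])))
    return S,T
E
python3 - <<'E'
from h import *
S,T=stat('2')
cv2.imwrite('pics/c2.png',cv2.resize(np.hstack([S['pixels'][150:260,190:310,::-1],T['pixels'][130:240,190:310,::-1]]),(800,366),interpolation=cv2.INTER_CUBIC))
E
```

```text
side [([232, 182, 4, 14, 35], [233.4, 189.3])]
top []
[ 0.56116124 -0.09651068  0.11356537] psi -3.2809669504997467 rho 0.05564159474783339 ang -78.42843662683968 6.65 [ 1.88387677  0.95711486 -0.95550118] q6 -0.3100971488024749
handle [ 0.5388393  -0.09072167] 0.04998361770891798 -102.90218293828693
```

View pics/c2.png

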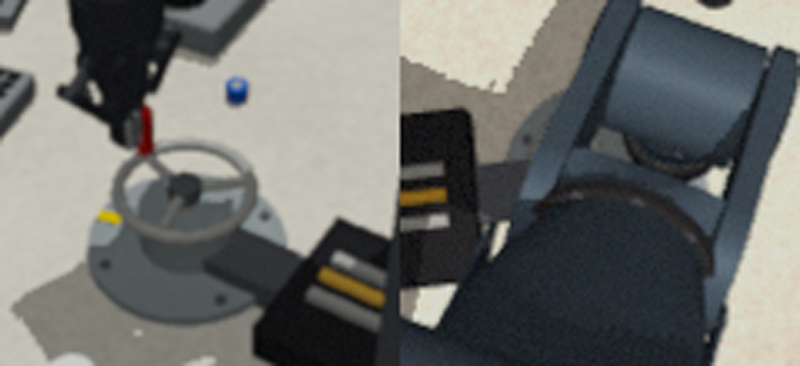

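The side crop shows the fingers behind the red handle at about (145,130) in the crop. The wheel has moved about 29° clockwise, and the handle is in good contact.

Request:
send_rows:
  commands: "0 -0.033 -0.143 0 0.75; 0 -0.033 -0.143 0 0.75; 0 -0.033 -0.143 0 0.75; 0 -0.033 -0.143 0 0.75; 0 -0.033 -0.143 0 0.75; 0 -0.033 -0.143 0 0.75; 0 -0.033 -0.143 0 0.75; 0 -0.033 -0.143 0 0.75; 0 -0.033 -0.143 0 0.75; 0 -0.033 -0.143 0 0.75; 0 -0.033 -0.143 0 0.75; 0 -0.033 -0.143 0 0.75; 0 -0.033 -0.143 0 0.75; 0 -0.033 -0.143 0 0.75; 0 -0.033 -0.143 0 0.75; 0 -0.033 -0.143 0 0.75; 0 -0.033 -0.143 0 0.75; 0 -0.033 -0.143 0 0.75; 0 -0.033 -0.143 0 0.75; 0 -0.033 -0.143 0 0.75"

```text
t: 8.42
tcp_pos: [0.5076, -0.079, 0.1135]
tool_rot: [0.973, 0.232, 0.001, 0.001]
force: [1.9, -2.2, -1.8]
finger_gap: 0.0
gripper_force: 1.2
```

```bash
python3 - <<'E'
from h import *
stat('3')
E
```

```text
side [([249, 180, 5, 14, 59], [251.3, 186.3])]
top []
[ 0.50758693 -0.07904704  0.11353576] psi -63.161636279753594 rho 0.05631475531586424 ang -138.8633781242746 8.4167 [ 1.86995401 -2.16548271 -1.78123019] q6 0.7312162749201461
handle [ 0.5014593  -0.05529316] 0.05032799957124945 -164.68470493211444
```

Request:
send_rows:
  commands: "0 -0.033 -0.143 0 0.75; 0 -0.033 -0.143 0 0.75; 0 -0.033 -0.143 0 0.75; 0 -0.033 -0.143 0 0.75; 0 -0.033 -0.143 0 0.75; 0 -0.033 -0.143 0 0.75; 0 -0.033 -0.143 0 0.75; 0 -0.033 -0.143 0 0.75; 0 -0.033 -0.143 0 0.75; 0 -0.033 -0.143 0 0.75; 0 -0.033 -0.143 0 0.75; 0 -0.033 -0.143 0 0.75; 0 -0.033 -0.143 0 0.75; 0 -0.033 -0.143 0 0.75; 0 -0.033 -0.143 0 0.75; 0 -0.033 -0.143 0 0.75; 0 -0.033 -0.143 0 0.75; 0 -0.033 -0.143 0 0.75; 0 -0.033 -0.143 0 0.75; 0 -0.033 -0.143 0 0.75"

```text
t: 10.18
tcp_pos: [0.495, -0.0235, 0.1134]
tool_rot: [0.959, -0.285, -0.001, 0.0]
force: [-1.1, -2.3, 0.5]
finger_gap: 0.0
gripper_force: 1.2
```

Request:
send_rows:
  commands: "0 -0.033 -0.143 0 0.75; 0 -0.033 -0.143 0 0.75; 0 -0.033 -0.143 0 0.75; 0 -0.033 -0.143 0 0.75; 0 -0.033 -0.143 0 0.75; 0 0 0 0 0; 0 0 0 0 0"

```text
t: 10.77
tcp_pos: [0.5014, -0.01, 0.1133]
tool_rot: [0.914, -0.406, -0.001, 0.0]
force: [0.3, -1.3, 0.1]
finger_gap: -0.002
gripper_force: 0.4
```

```bash
python3 - <<'E'
from h import *
stat('4')
E
```

```text
side [([262, 192, 5, 15, 68], [264.1, 198.6])]
top []
[ 0.50143197 -0.0099982   0.11327377] psi -137.94286177699814 rho 0.058163296115924114 ang 146.6188493682662 10.7667 [ 0.34653362 -1.26775714  0.10258703] q6 2.1644442814171865
handle [0.52124824 0.00437641] 0.05456588229167317 121.7974724192336
```

Request:
send_rows:
  commands: "0 0 0.2 0 0; 0 0 0.2 0 0; 0 0 0.2 0 0; 0 0 0 -0.6 0; 0 0 0 -0.6 0; 0 0 0 -0.6 0; 0 0 0 -0.6 0; 0 0 0 0 -1; 0 0 0 0 -1; 0 0 0 0 -1; 0 0 0 0 -1; 0 0 0 0 -1; 0 0 0 0 -1; 0 0 0 0 -1; 0 0 0 0 -1; 0 0 0 0 -1; 0 0 0 0 -1; 0 0 0 0 -1; 0 0 0 0 -1; 0 0 0 0 -1"

```text
t: 12.53
tcp_pos: [0.4925, -0.0185, 0.1613]
tool_rot: [0.999, 0.036, -0.0, -0.0]
force: [-0.2, 0.6, 0.0]
finger_gap: -0.006
gripper_force: 0.0
```

Request:
send_rows:
  commands: "0 0 0 0 -1; 0 0 0 0 -1; 0 0 0 0 -1; 0 0 0 0 -1; 0 0 0 0 -1; 0 0 0 0 -1; 0 0 0 0 -1; 0 0 0 0 -1; 0 0 0 0 -1; 0 0 0 0 -1; 0 0 0 0 -1; 0 0 0 0 -1; 0 0 0 0 -1; 0 0 0 0 -1; 0 0 0 0 -1; 0 0 0 0 -1; 0 0 0 0 -1; 0 0 0 0 -1; 0 0 0 0 -1; 0 0 0 0 -1"

```text
t: 14.2
tcp_pos: [0.4925, -0.0185, 0.1613]
tool_rot: [0.743, 0.67, -0.0, -0.0]
force: [0.7, -0.3, -1.0]
finger_gap: 0.002
gripper_force: 0.0
```

Request:
send_rows:
  commands: "0 0 0 0 -1; 0 0 0 0 -1; 0 0 0 0 -1; 0 0 0 0 -1; 0 0 0 0 -1; 0 0 0 0 -1; 0 0 0 0 -1; 0 0 0 0 -1; 0 0 0 0 -1; 0 0 0 0 -1; 0 0 0 0 -1; 0 0 0 0 -1; 0 0 0 0 -1; 0 0 0 0 0; 0 0 0 0 0"

```text
t: 15.45
tcp_pos: [0.4927, -0.0184, 0.1613]
tool_rot: [0.376, 0.926, 0.0, -0.0]
force: [-0.2, 0.2, -0.6]
finger_gap: 0.0
gripper_force: 0.0
```

```bash
python3 - <<'E'
from h import *
stat('5')
p,a,s=pose(); go(p,a,(.497,-.021,.113),a,6)
P=C+.055*np.array([np.cos(np.radians(121.8)),np.sin(np.radians(121.8))])
ps=np.radians(a); ey=np.array([np.cos(ps),np.sin(ps)]); ex=np.array([-ey[1],ey[0]])
r=P-ey*.0235-C; w=np.radians(-3); R=np.array([[np.cos(w),-np.sin(w)],[np.sin(w),np.cos(w)]])
st=R@r-r; print(P,P-ey*.0235,st@ex/.02,st@ey/.02)
E
```

```text
side [([262, 193, 5, 14, 61], [264.2, 199.3])]
top []
[ 0.49265548 -0.01839449  0.16130053] psi 45.77114950052345 rho 0.0620130114341516 ang 157.6257909651249 15.45 [-0.1770811   0.15612172 -0.60907261] q6 -1.0633246868186446
handle [0.52440706 0.00701785] 0.055296905067276525 117.56972296109775
6 0 -0.04 0.01 0.40 0.00; 0 -0.04 0.01 0.40 0.00; 0 -0.04 0.01 0.40 0.00; 0 -0.04 0.01 0.40 0.00; 0 -0.04 0.01 0.40 0.00; 0 -0.04 0.01 0.40 0.00
[0.52101743 0.0047441 ] [ 0.50463295 -0.01210223] 0.02302862544889334 0.14034977989692676
```

Request:
send_rows:
  commands: "0 -0.04 0.01 0.4 0; 0 -0.04 0.01 0.4 0; 0 -0.04 0.01 0.4 0; 0 -0.04 0.01 0.4 0; 0 -0.04 0.01 0.4 0; 0 -0.04 0.01 0.4 0; 0 0 0 0 0; 0 0 0.1 0 0; 0 0 0.1 0 0; 0 0 0.1 0 0; 0 0 0.1 0 0; 0 0 0.1 0 0; 0 0.023 0.14 0 0.75; 0 0.023 0.14 0 0.75; 0 0.023 0.14 0 0.75; 0 0.023 0.14 0 0.75; 0 0.023 0.14 0 0.75"

```text
t: 16.97
tcp_pos: [0.5128, -0.0027, 0.1137]
tool_rot: [0.494, 0.869, -0.001, -0.001]
force: [-3.0, -1.6, 2.9]
finger_gap: 0.001
gripper_force: 1.2
```

Request:
send_rows:
  commands: "0 0.023 0.14 0 0.75; 0 0.023 0.14 0 0.75; 0 0.023 0.14 0 0.75; 0 0.023 0.14 0 0.75; 0 0.023 0.14 0 0.75; 0 0.023 0.14 0 0.75; 0 0.023 0.14 0 0.75; 0 0.023 0.14 0 0.75; 0 0.023 0.14 0 0.75; 0 0.023 0.14 0 0.75; 0 0.023 0.14 0 0.75; 0 0.023 0.14 0 0.75; 0 0.023 0.14 0 0.75; 0 0.023 0.14 0 0.75; 0 0.023 0.14 0 0.75"

```text
t: 18.22
tcp_pos: [0.5514, 0.0115, 0.1135]
tool_rot: [0.789, 0.614, -0.001, -0.001]
force: [-2.4, 1.4, 1.5]
finger_gap: -0.0
gripper_force: 1.2
```

```bash
python3 - <<'E'
from h import *
stat('6')
E
```

```text
side [([251, 203, 7, 16, 78], [253.9, 210.3])]
top []
[0.55144676 0.0115437  0.11351842] psi -14.246362004614257 rho 0.053563241811526226 ang 88.452233469537 18.2167 [-2.43930671  1.36193172  1.49449285] q6 0.06666797847413859
handle [0.57284297 0.00851049] 0.05543564815055966 65.66551725135103
```

Request:
send_rows:
  commands: "0 0.023 0.142 0 0.75; 0 0.023 0.142 0 0.75; 0 0.023 0.142 0 0.75; 0 0.023 0.142 0 0.75; 0 0.023 0.142 0 0.75; 0 0.023 0.142 0 0.75; 0 0.023 0.142 0 0.75; 0 0.023 0.142 0 0.75; 0 0.023 0.142 0 0.75; 0 0.023 0.142 0 0.75; 0 0.023 0.142 0 0.75; 0 0.023 0.142 0 0.75; 0 0.023 0.142 0 0.75; 0 0.023 0.142 0 0.75; 0 0.023 0.142 0 0.75; 0 0.023 0.142 0 0.75; 0 0.023 0.142 0 0.75; 0 0.023 0.142 0 0.75; 0 0.023 0.142 0 0.75; 0 0.023 0.142 0 0.75"

```text
t: 19.98
tcp_pos: [0.598, -0.0186, 0.1134]
tool_rot: [0.99, 0.138, -0.0, -0.001]
force: [-0.4, 2.3, 1.4]
finger_gap: -0.001
gripper_force: 1.3
```

Request:
send_rows:
  commands: "0 0.023 0.142 0 0.75; 0 0.023 0.142 0 0.75; 0 0.023 0.142 0 0.75; 0 0.023 0.142 0 0.75; 0 0.023 0.142 0 0.75; 0 0.023 0.142 0 0.75; 0 0.023 0.142 0 0.75; 0 0.023 0.142 0 0.75; 0 0.023 0.142 0 0.75; 0 0.023 0.142 0 0.75; 0 0.023 0.142 0 0.75; 0 0.023 0.142 0 0.75; 0 0.023 0.142 0 0.75; 0 0.023 0.142 0 0.75; 0 0.023 0.142 0 0.75; 0 0 0 0 0; 0 0 0 0 0"

```text
t: 21.4
tcp_pos: [0.6017, -0.0612, 0.1134]
tool_rot: [0.968, -0.25, 0.0, -0.0]
force: [0.8, 1.1, -0.1]
finger_gap: -0.001
gripper_force: 0.6
```

```bash
python3 - <<'E'
from h import *
S,T=stat('7')
S0=load('side0')
for s in(S0,S): print('samples red',blobs(s,(0,120,80),(10,255,255),(325,235,375,275)),'green',blobs(s,(45,100,40),(85,255,255),(325,235,375,275)))
E
```

```text
side []
top []
[ 0.60172804 -0.06121512  0.11343248] psi -119.00169207123717 rho 0.055181617216186016 ang -20.378232707209477 21.4 [ 0.76514752  1.10072992 -0.08310969] q6 1.790684413108762
samples red [([340, 246, 10, 10, 50], [344.3, 251.0])] green [([351, 252, 10, 9, 48], [355.4, 256.2])]
samples red [([332, 245, 8, 7, 31], [335.7, 248.1])] green [([341, 246, 10, 10, 46], [345.0, 251.1])]
```

Request:
send_rows:
  commands: "0 0.023 0.142 0 0.75; 0 0.023 0.142 0 0.75; 0 0.023 0.142 0 0.75; 0 0.023 0.142 0 0.75; 0 0.023 0.142 0 0.75; 0 0.023 0.142 0 0.75; 0 0.023 0.142 0 0.75; 0 0 0 0 0; 0 0 0 0 0"

```text
t: 22.25
tcp_pos: [0.592, -0.079, 0.1134]
tool_rot: [0.906, -0.423, 0.0, 0.0]
force: [1.5, 0.6, 0.6]
finger_gap: 0.006
gripper_force: 0.5
```

```bash
python3 - <<'E'
from h import *
S,T=stat('8')
for s in(load('side0'),S): print('green',blobs(s,(45,100,40),(85,255,255),(325,235,375,275)), 'yel',blobs(s,(20,120,120),(35,255,255),(205,175,280,245)))
cv2.imwrite('pics/c8.png',cv2.resize(S['pixels'][150:260,190:310,::-1],(640,586),interpolation=cv2.INTER_CUBIC))
E
```

```text
side []
top []
[ 0.59197214 -0.07897043  0.1134127 ] psi -139.9979907719682 rho 0.0559327569088299 ang -41.374647448690496 22.25 [1.46057473 0.58264135 0.6139215 ] q6 2.1240905005865005
green [([351, 252, 10, 9, 48], [355.4, 256.2])] yel [([219, 213, 7, 4, 18], [222.2, 214.9])]
green [([340, 246, 10, 10, 48], [344.3, 250.8])] yel [([219, 213, 7, 4, 18], [222.4, 214.8])]
```

View pics/c8.png

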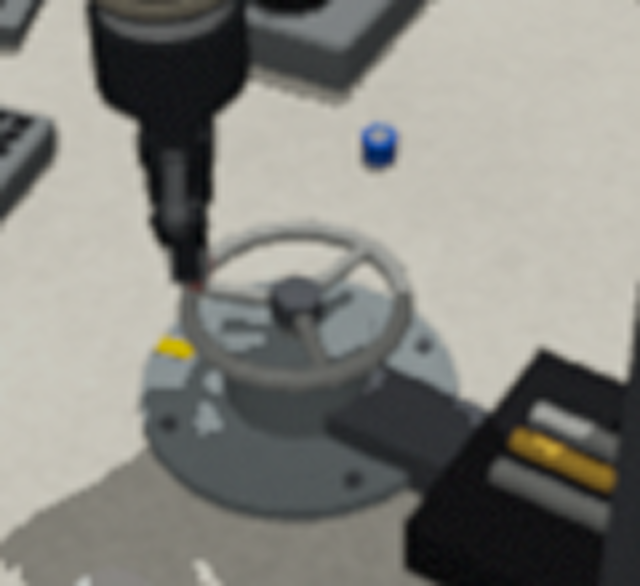

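The crop shows the fingers hiding the handle near (190,285) in the crop, with only a bit of red visible, just short of the yellow mark. About 8° remain.

Request:
send_rows:
  commands: "0 0.023 0.142 0 0.75; 0 0.023 0.142 0 0.75; 0 0.01 0.071 0 0.38; 0 0 0 0 0; 0 0 -0.25 0 0; 0 0 -0.25 0 0; 0 0 -0.25 0 0; 0 0 -0.25 0 0; 0 0 0 -0.75 0; 0 0 0 -0.75 0; 0 0 0 -0.75 0; 0 0 0 -0.75 0; 0 0 0 -0.75 0; 0 0 0 -0.75 0; 0 0 0 -0.75 0; 0 0 0 0 0; 0 0 0 0 0"

```text
t: 23.77
tcp_pos: [0.6043, -0.0733, 0.2189]
tool_rot: [0.876, -0.482, 0.001, -0.0]
force: [0.6, -0.1, -0.4]
finger_gap: -0.002
gripper_force: 0.0
```

```bash
python3 - <<'E'
from h import *
S,T=stat('9',box=(205,180,245,212))
S0=load('side0')
for s in(S0,S): print('red',blobs(s,(0,150,80),(8,255,255),(205,175,280,245)),'samples',blobs(s,(45,100,40),(85,255,255),(325,235,375,275)))
E
```

```text
side [([224, 187, 6, 15, 60], [226.7, 194.0])]
top [([270, 170, 4, 2, 5], [271.6, 170.4])]
[ 0.60429607 -0.07327644  0.21890032] psi -147.6079581096645 rho 0.06266003016020982 ang -29.943450848442513 23.7667 [ 0.5763911  -0.11190186 -0.39972685] q6 2.2723264665514504
handle [ 0.56672768 -0.09186142] 0.0525925509105695 -71.45425076775248
red [([225, 187, 5, 15, 48], [226.7, 193.2])] samples [([351, 252, 10, 9, 48], [355.4, 256.2])]
red [([224, 187, 6, 15, 60], [226.7, 194.0])] samples [([340, 246, 10, 10, 51], [344.2, 250.8])]
```

The handle is back within about 2° of its starting pixel position, and the samples have shifted one pitch. Next is the button.

```bash
python3 - <<'E'
from h import *
p,a,s=pose(); go(p,a,(.569,-.324,.16),a,15)
go((.569,-.324,.16),a,(.569,-.324,.07),a,9)
E
```

```text
15 0 0.65 0.54 0.19 0.00; 0 0.65 0.54 0.19 0.00; 0 0.65 0.54 0.19 0.00; 0 0.65 0.54 0.19 0.00; 0 0.65 0.54 0.19 0.00; 0 0.65 0.54 0.19 0.00; 0 0.65 0.54 0.19 0.00; 0 0.65 0.54 0.19 0.00; 0 0.65 0.54 0.19 0.00; 0 0.65 0.54 0.19 0.00; 0 0.65 0.54 0.19 0.00; 0 0.65 0.54 0.19 0.00; 0 0.65 0.54 0.19 0.00; 0 0.65 0.54 0.19 0.00; 0 0.65 0.54 0.19 0.00
9 0 0.00 0.00 0.50 0.00; 0 0.00 0.00 0.50 0.00; 0 0.00 0.00 0.50 0.00; 0 0.00 0.00 0.50 0.00; 0 0.00 0.00 0.50 0.00; 0 0.00 0.00 0.50 0.00; 0 0.00 0.00 0.50 0.00; 0 0.00 0.00 0.50 0.00; 0 0.00 0.00 0.50 0.00
```

Request:
send_rows:
  commands: "0 0.65 0.54 0.19 0; 0 0.65 0.54 0.19 0; 0 0.65 0.54 0.19 0; 0 0.65 0.54 0.19 0; 0 0.65 0.54 0.19 0; 0 0.65 0.54 0.19 0; 0 0.65 0.54 0.19 0; 0 0.65 0.54 0.19 0; 0 0.65 0.54 0.19 0; 0 0.65 0.54 0.19 0; 0 0.65 0.54 0.19 0; 0 0.65 0.54 0.19 0; 0 0.65 0.54 0.19 0; 0 0.65 0.54 0.19 0; 0 0.65 0.54 0.19 0; 0 0 0 0 0"

```text
t: 25.2
tcp_pos: [0.5706, -0.3289, 0.1604]
tool_rot: [0.875, -0.483, 0.0, 0.001]
force: [0.5, -1.0, 0.4]
finger_gap: 0.001
gripper_force: 0.0
```

Request:
send_rows:
  commands: "0 0 0 0.5 0; 0 0 0 0.5 0; 0 0 0 0.5 0; 0 0 0 0.5 0; 0 0 0 0.5 0; 0 0 0 0.5 0; 0 0 0 0.5 0; 0 0 0 0.5 0; 0 0 0 0.5 0; 0 0 0 0 0; 0 0 0 0 0"

```text
t: 26.12
tcp_pos: [0.5708, -0.3245, 0.0704]
tool_rot: [0.876, -0.482, -0.001, -0.0]
force: [0.1, -0.1, -0.2]
finger_gap: -0.001
gripper_force: 0.0
```

```bash
python3 - <<'E'
from h import *
p,a,s=pose();print(p,s['force'])
S=snap('side','s10'); T=snap('top','t10')
cv2.imwrite('pics/c10.png',cv2.resize(np.hstack([S['pixels'][140:250,140:260,::-1],T['pixels'][130:240,250:370,::-1]]),(800,366),interpolation=cv2.INTER_CUBIC))
E
```

```text
[ 0.57083154 -0.32452674  0.07037775] [ 0.13566963 -0.11241545 -0.16177066]
```

View pics/c10.png

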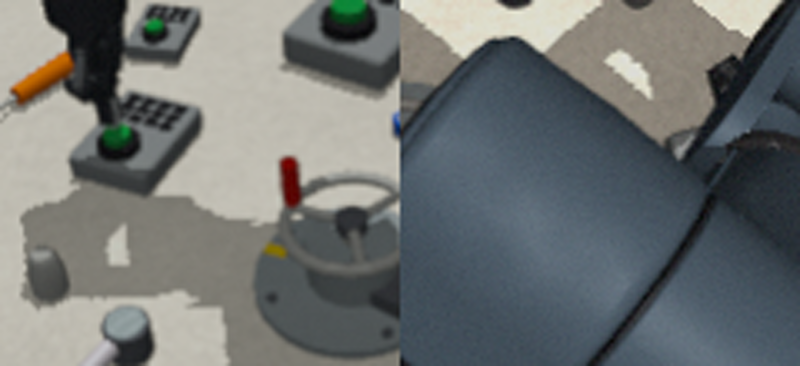

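The fingertip is right over the green button, at crop (118,130), and the handle stands at the yellow mark. I'll press slowly.

Request:
send_rows:
  commands: "0 0 0 0.1 0; 0 0 0 0.1 0; 0 0 0 0.1 0; 0 0 0 0.1 0; 0 0 0 0.1 0; 0 0 0 0.1 0; 0 0 0 0.1 0; 0 0 0 0 0; 0 0 0 0 0"

```text
t: 26.97
tcp_pos: [0.5712, -0.3248, 0.0575]
tool_rot: [0.876, -0.482, -0.0, 0.0]
force: [-0.4, 1.6, 3.0]
finger_gap: 0.005
gripper_force: 1.4
```

Request:
send_rows:
  commands: "0 0 0 0.1 0; 0 0 0 0.1 0; 0 0 0 0 0; 0 0 0 0 0"

```text
t: 27.3
tcp_pos: [0.5713, -0.3248, 0.0541]
tool_rot: [0.876, -0.482, 0.0, 0.0]
force: [-0.7, 1.5, 6.8]
finger_gap: 0.003
gripper_force: 3.5
```

Request:
send_rows:
  commands: "0 0 0 0.1 0; 0 0 0 0 0; 0 0 0 0 0; 0 0 0 0 0"

```text
t: 27.63
tcp_pos: [0.5713, -0.3249, 0.0539]
tool_rot: [0.876, -0.482, 0.0, 0.0]
force: [-3.8, 2.4, 15.3]
finger_gap: -0.001
gripper_force: 7.9
```

Request:
send_rows:
  commands: "0 0 0 0.1 0; 0 0 0 0 0; 0 0 0 0 0; 0 0 0 0 0"

```text
t: 27.97
tcp_pos: [0.5714, -0.3249, 0.0537]
tool_rot: [0.876, -0.482, 0.001, 0.0]
force: [-5.3, 4.4, 25.1]
finger_gap: 0.0
gripper_force: 12.4
```

It has bottomed out, since the force rises with no further travel. I'll release and check.

Request:
send_rows:
  commands: "0 0 0 -0.3 0; 0 0 0 -0.5 0; 0 0 0 -0.7 0; 0 0 0 -0.7 0; 0 0 0 -0.7 0; 0 0 0 -0.7 0; 0 0 0 -0.7 0; 0 0 0 -0.7 0; 0 0 0 0 0; 0 0 0 0 0; 0 0 0 0 0"

```text
t: 28.88
tcp_pos: [0.5708, -0.3245, 0.1486]
tool_rot: [0.876, -0.482, -0.001, -0.0]
force: [0.7, 0.4, 0.2]
finger_gap: 0.001
gripper_force: 0.0
```

```bash
python3 - <<'E'
from h import *
S=snap('side','s11')
for s in(load('side0'),S): print('red',blobs(s,(0,150,80),(8,255,255),(205,175,280,245)),'samples',blobs(s,(45,100,40),(85,255,255),(325,235,375,275)),'button',blobs(s,(45,120,40),(85,255,255),(155,160,205,200)))
print(pose()[0],readout.sense()['force'],sign_off())
E
```

```text
red [([225, 187, 5, 15, 48], [226.7, 193.2])] samples [([351, 252, 10, 9, 48], [355.4, 256.2])] button [([170, 177, 10, 8, 52], [174.7, 180.3])]
red [([224, 188, 6, 14, 58], [226.7, 194.4])] samples [([340, 246, 10, 10, 51], [344.2, 250.7])] button [([171, 177, 9, 8, 51], [175.0, 180.4])]
the job is handed in; nothing more can be done
[ 0.57062729 -0.32436179  0.14821016] [-0.3988464  -0.53178438  0.95993525] None
```

I pushed the wheel one full clockwise turn (handle about 2° from its start in the images, samples one pitch along), pressed the shutter button to its stop and released it, then handed the job in at about 29 s; no verdict was returned.

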